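# Tin through the spring flap

### The job

Get the red-lidded tin into the station's catch bin: push the yellow flap at the end of its lane open with one finger and hold it open while you push the tin along its lane and over the edge with the other finger, so that it drops into the bin behind. Slide the tin, never lift it, and do not use it to shove the flap open; afterwards let the flap spring shut. Leave the blue-lidded tin and everything else standing where it is.

Things in the scene. Friction and masses are not known exactly. Their poses are not given: they have to be found in the camera images.
- station: wooden sorting station, fixed. Origin on the table below the middle of the line of the two shut flaps; x axis points from the deck through the flaps to the catch bin, y left, z up. Flat deck, top 60 mm above the table, x = -160 to -4 mm (the sill), y = +/-120 mm. Steel posts up to z = 100 mm: 12 mm thick at x 0, y +/-112 mm (hinges); 10 mm thick at x -4, y 0
- lane_left (a point): point on the sill at the end of the left lane, at deck height: station x = -4, y = +34, z = 60 mm. The lane is 45 mm wide, runs along the station's x from x = -144 mm to the sill, centred on y = +34 mm, between strips only 5 mm high: one from y = -11.5 to 11.5 mm shared by both lanes, one 5 mm wide centred on y = 59 mm. Deck outside the strips is bare
- lane_right (a point): the same point of the right lane: station x = -4, y = -34, z = 60 mm; the right lane mirrors the left one
- bin_floor (a point): middle of the blue floor of the open-topped catch bin beyond the sill, 6 mm above the table; the bin's inside spans station x = -4 to 150 mm and y = -112 to 112 mm, its walls reach 60 mm above the table
- flap_left (a joint): the yellow flap across the end of the left lane: an upright plate 5 mm thick, 32 mm tall (68 to 100 mm above the table), from 6 to 100 mm away from its upright hinge axis, which is at x = 0, y = +112 mm of the station. 0 = shut (in the plane x = 0), grows in rad as it swings away over the bin (+x), stop at 1.45. A spring shuts it: about 0.1 N m when shut, 0.15 N m more per rad
- flap_right (a joint): the yellow flap across the right lane: mirror image of the left one, hinge axis at x = 0, y = -112 mm of the station; 0 = shut, grows as it swings away over the bin (+x)
- flap_left_edge (a point): the point at the free end of the left flap, 100 mm from its hinge axis, half-way up (84 mm above the table); beside the middle post when shut
- flap_right_edge (a point): the same point of the right flap
- red_tin_mid (a point): centre of the round tin with the RED lid, 40 mm in diameter, 26 mm tall, loose, 40 to 85 g, polished metal that slides easily (friction about 0.25), standing flat on the deck in one of the two lanes (either one), its centre 13 mm above the deck. A white button picture on the lid
- blue_tin_mid (a point): centre of the round tin with the BLUE lid, same size and metal, in the other lane; stays where it is
- spool: bare wooden thread spool, 36 mm in diameter, 46 mm tall, on the table left of the station, loose; origin under its centre; bystander
- clay_pot: small terracotta pot, 60 mm in diameter, 50 mm tall, on the table left of the station, loose; origin under its centre; bystander
- bead_jar: amber jar with metal cap, 54 mm in diameter, 70 mm tall, on the table right of the station, loose; origin under its centre; bystander
- tape_case: round orange tape-measure case, 52 mm in diameter, 18 mm tall, on the table right of the station, loose; origin under its centre; bystander
- stamp: wooden rubber stamp, foot 50 x 30 mm, 50 mm tall with its knob, on the table right of the station, loose; origin under its centre; bystander

How it is judged:
On the way, in this order (a step that is already met when the one before it is completed fails the run):
1. the flap of the red tin's lane is pushed open by a finger (over 0.4 rad) while the tin is still on the deck in front of it (x of red_tin_mid in the frame of station below -0.01 m and z of red_tin_mid in the frame of station above 0.065 m and ((y of red_tin_mid in the frame of station above 0 m and value of joint flap_left above 0.4 rad and contact force between the fingers and flap_left above 0.2 N) or (y of red_tin_mid in the frame of station below 0 m and value of joint flap_right above 0.4 rad and contact force between the fingers and flap_right above 0.2 N))).
2. the tin passes over the sill while a finger holds that flap open (x of red_tin_mid in the frame of station above -0.003 m and ((y of red_tin_mid in the frame of station above 0 m and value of joint flap_left above 0.4 rad and contact force between the fingers and flap_left above 0.2 N) or (y of red_tin_mid in the frame of station below 0 m and value of joint flap_right above 0.4 rad and contact force between the fingers and flap_right above 0.2 N))).
At the end, for the whole second after the job is handed in: The red tin lies at rest inside the catch bin (centre less than 50 mm above the table), both flaps are shut (within 0.1 rad) and the blue tin is within 15 mm of where it stood (x of red_tin_mid in the frame of station between 0 and 0.15 m and y of red_tin_mid in the frame of station between -0.112 and 0.112 m and z of red_tin_mid in the frame of station below 0.05 m and linear speed of red_tin below 0.03 m/s and value of joint each of flap_left, flap_right below 0.1 rad and distance of blue_tin_mid from where it was at the start of the episode below 0.015 m); the robot touches nothing.
It fails at once if the red tin is lifted (centre more than 15 mm above its height on the deck) (z of red_tin_mid in the frame of station above 0.088 m).
It fails at once if the red tin is shoved against a flap (over 1 N) (contact force between red_tin and flap_left above 1 N or contact force between red_tin and flap_right above 1 N).
It fails at once if the blue tin is disturbed (moved over 15 mm) (distance of blue_tin_mid from where it was at the start of the episode above 0.015 m).
It fails at once if a bystander is moved over 20 mm (distance of any of spool, clay_pot, bead_jar, tape_case, stamp from where it was at the start of the episode above 0.02 m).
It also fails if it takes over 42 s, if anything falls off the work surface, if the arm or the gripper's body presses on something with over 40 N, if the wrist force passes 120 N, or if a joint passes its speed limit or range.

### The arm

A 7-joint arm with a two-finger parallel gripper is mounted at the origin on the work surface. World frame = base frame: x ahead of the robot, y to its left, z up, the work surface at z = 0. Lengths are in m, angles in rad, forces in N, time in s.
With the tool pointing down it reaches from about 0.375 to 0.925 m from the base axis. Payload 3.1 kg.
Tool frame: the origin (TCP) lies midway between the tips of the shut fingers; the grasp point (between the pads) lies 19 mm behind it (env.grip_depth is the distance from the TCP to the grasp point, in m); z points along the fingers, y is the direction in which the jaws open and shut (so a half turn about z gives the same grasp; the last joint's range is limited). The gripper opens to 85 mm and grips with 20 to 120 N. Pads are 22 mm wide; open, the fingers measure 114 mm over their backs; the gripper's body (76 mm by 85 mm) begins 54 mm behind the grasp point. The pads swing forward as they close: fully open they stand 13 mm farther back than shut.
Start: joints at [-1.208, 0.383, 0.044, 1.598, -0.018, 1.161, -0.05], TCP at [0.289, 0.582, 0.207] pointing down, gripper open.
Joint ranges: [-2.61, 2.61], [-0.41, 2.15], [-1.48, 1.57], [0, 2.5], [-1.57, 4.71], [0.05, 1.97], [-2.85, 2.85]. Speed limits (rad/s): [2.79, 2.79, 3.14, 3.14, 3.14, 3.14, 3.14].

### API

Orientations are given as a unit quaternion [x, y, z, w].
In Python, from cell import env, claw, kinematics, cams, job gives the robot as it stands. Calls block until the motion is done:
- env.move_ptp(position, orientation): joint-space move of the TCP to a pose.
- env.move_linear(position, rot=None, speed=0.15): straight line of the TCP; rot=None keeps the orientation; speed is the mean speed in m/s.
- env.set_joints(angles): joint-space move.
- claw.move_gripper(opening): opening from 0.0 (shut) to 1.0 (fully open); the grip force is fixed at half the most; returns when the fingers have stopped.
- env.pause(seconds).
- kinematics.solve_ik(position, orientation): joint angles nearest the present ones, or None.
- env.observe(): the state.
- cams.snapshot(name): name is "scene" or "top" or "wrist"; returns the picture (384x512x3 uint8, red, green, blue); there is no depth.
- cams.camera_info(name): a dict with "fov_y" (degrees; the focal length in pixels is half the picture's height over the tangent of half this angle, whatever the lens; pixels are square), "cx", "cy" (the principal point, pixels), "camera_from_world" (4x4, takes a point from world to camera coordinates). Camera axes: x right, y up, looking along -z (the intrinsics and any distortion apply to the point x, -y, -z); pixel columns grow to the right and rows downward; lengths in m; the calibration is good to about 2 mm. The wrist camera is an equidistant fisheye: a pixel r from the principal point sees the ray r / f radians off the axis. A picture is of the moment at which its call begins: read the wrist's pose just before it. camera_info takes no time and is no camera call; for the wrist camera it gives the pose at the moment of the call.
A pose or a line that the arm cannot do raises env.MotionError and nothing moves.
- job.sign_off(): hands the job in, once; it reports no verdict.
The state is a dict: "time_s": time; "joints": joint angles; "joint_vel": joint speeds; "joint_efforts": joint torques, N m; "eef_pos": TCP position; "orientation": TCP orientation; "wrist_force": force on the tool from outside, world axes, zero at the start; "ft_torque": the same for the moment, N m; "grip_width": opening from 0.0 (shut) to 1.0 (fully open).
Only numpy, scipy, OpenCV 4.12 (cv2) and the standard library are available. Lean on these libraries where they do the work, as an engineer would, in place of code of your own. Each camera call takes 0.05 s, during which the arm holds its last target.

## Working session

There is one attempt and no reset: what is moved stays moved. The work goes in short steps, each a Python script; the robot and the scene stay as the last script left them, time stands still between calls to the robot, and variables do not carry over. Pictures are saved under pics/ and viewed, and the job is handed in when it is done.

```bash
ls; mkdir -p pics
python3 - <<'E'
from cell import env, claw, kinematics, cams, job
import cv2
for n in ["scene","top","wrist"]:
    ci=cams.camera_info(n); im=cams.snapshot(n); cv2.imwrite(f"pics/{n}0.png",im[:,:,::-1]); print(n,ci)
s=env.observe();print(s["time_s"],s["eef_pos"],s["orientation"],s["grip_width"])
E
```

```text
pics
scene {'fov_y': 51.40775397437449, 'cx': 255.9385529303327, 'cy': 188.7872094469539, 'camera_from_world': array([[-0.67509114,  0.73761051,  0.01351596,  0.38750451],
       [-0.37813494, -0.36169955,  0.8521663 ,  0.15134196],
       [ 0.63345554,  0.57017907,  0.52309646, -1.34039189],
       [ 0.        ,  0.        ,  0.        ,  1.        ]])}
top {'fov_y': 46.79321008165674, 'cx': 254.19689157919478, 'cy': 191.18138938563473, 'camera_from_world': array([[ 0.00794411, -0.99974424, -0.02117412,  0.03074175],
       [ 0.98730956,  0.00448317,  0.15874423, -0.60830977],
       [-0.1586087 , -0.02216649,  0.98709266, -1.02781206],
       [ 0.        ,  0.        ,  0.        ,  1.        ]])}
wrist {'fov_y': 65.70646984690485, 'cx': 257.65147601288004, 'cy': 194.58455215448643, 'camera_from_world': array([[ 0.44477238,  0.89564282, -0.00120894, -0.64973543],
       [-0.85540527,  0.42438978, -0.29694299,  0.03861996],
       [-0.26544179,  0.13310617,  0.95489445, -0.37997784],
       [ 0.        ,  0.        ,  0.        ,  1.        ]])}
0.15 [0.28866606 0.58150059 0.20545984] [ 2.28312307e-01  9.73587380e-01 -1.03159923e-03 -1.98553362e-04] 1.000022333890457
```

View pics/scene0.png

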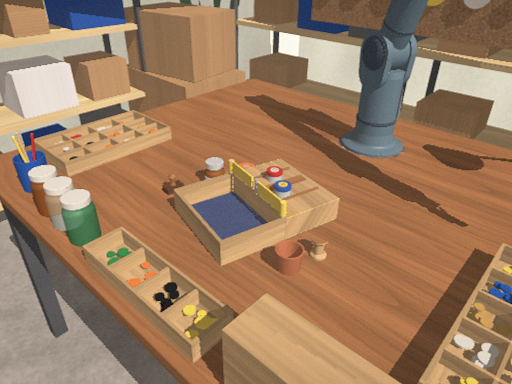

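View pics/top0.png

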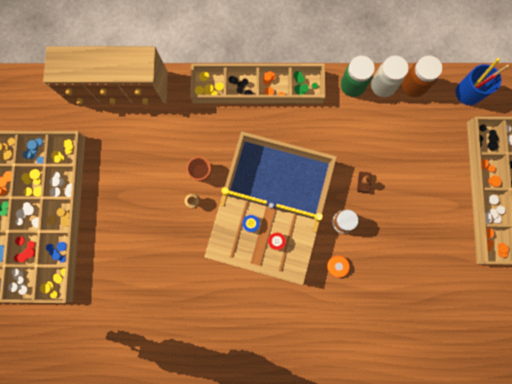

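```bash
cat > h.py <<'E'
import numpy as np, cv2
def ray(ci,u,v):
    f=192/np.tan(np.radians(ci["fov_y"])/2); M=ci["camera_from_world"]
    d=np.array([(u-ci["cx"])/f,-(v-ci["cy"])/f,-1.0]); R=M[:3,:3]
    return -R.T@M[:3,3], R.T@d
def onz(ci,u,v,z):
    o,d=ray(ci,u,v); return o+d*(z-o[2])/d[2]
def proj(ci,p):
    f=192/np.tan(np.radians(ci["fov_y"])/2); M=ci["camera_from_world"]
    c=M[:3,:3]@np.asarray(p)+M[:3,3]; return np.array([ci["cx"]+f*c[0]/-c[2], ci["cy"]-f*c[1]/-c[2]])
E
python3 - <<'E'
from cell import cams
import cv2
im=cv2.imread('pics/top0.png'); 
cv2.imwrite('pics/top_crop.png',cv2.resize(im[120:300,170:390],None,fx=3.6,fy=3.3*3.6/3.3,interpolation=cv2.INTER_CUBIC)[:600])
im=cv2.imread('pics/scene0.png'); 
cv2.imwrite('pics/scene_crop.png',cv2.resize(im[140:290,150:350],None,fx=4,fy=4,interpolation=cv2.INTER_CUBIC))
E
```

```text
(no output)
```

View pics/top_crop.png

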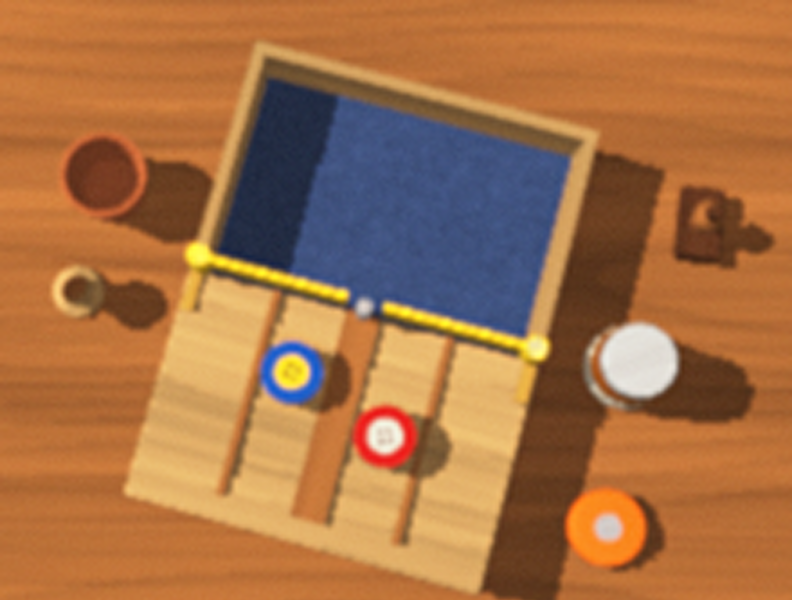

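View pics/scene_crop.png

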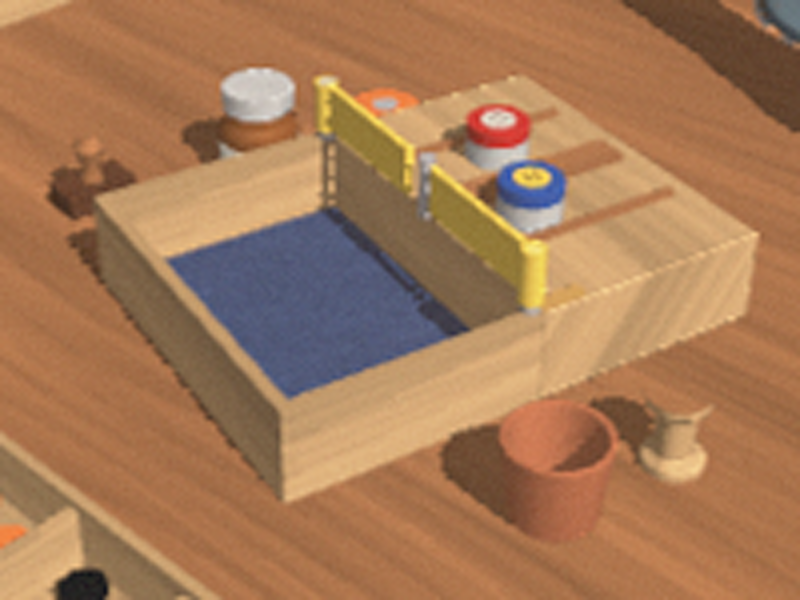

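```bash
cat > est.py <<'E'
from cell import cams,env
from h import *
import json
top=cams.camera_info("top"); im=cv2.imread('pics/top0.png')
c=lambda x,y:((x+.5)/3.6+170-.5,(y+.5)/3.6+120-.5)
HL=onz(top,*c(199,256),.1);HR=onz(top,*c(536,348),.1)
DL=onz(top,*c(125,492),.06);DR=onz(top,*c(482,592),.06); PM=onz(top,*c(364,307),.1)
yv=(HL-HR)[:2];print("hinge",HL,HR,np.linalg.norm(yv)); print("deck",DL,DR,np.linalg.norm(DL-DR),"post",PM)
# least-squares rigid fit
S=np.array([[0,.112],[0,-.112],[-.16,.12],[-.16,-.12],[-.004,0]]);W=np.array([p[:2] for p in (HL,HR,DL,DR,PM)])
Sc=S-S.mean(0);Wc=W-W.mean(0);U,_,V=np.linalg.svd(Sc.T@Wc);R=(U@V).T
t=W.mean(0)-R@S.mean(0);th=np.arctan2(R[1,0],R[0,0]);print("t",t,"th",th);print("resid mm",(S@R.T+t-W)*1000)
hsv=cv2.cvtColor(im,cv2.COLOR_BGR2HSV);r={}
for n,m in (("red",((hsv[...,0]<5)|(hsv[...,0]>175))&(hsv[...,1]>190)&(hsv[...,2]>150)),("blue",(hsv[...,0]>100)&(hsv[...,0]<120)&(hsv[...,1]>180)&(hsv[...,2]>120))):
    m=m.astype(np.uint8);m[:200]=0;m[270:]=0;m[:,:215]=0;m[:,310:]=0
    ct=max(cv2.findContours(m,0,2)[0],key=cv2.contourArea);(u,v),rad=cv2.minEnclosingCircle(ct)
    w=onz(top,u,v,.086);s=R.T@(w[:2]-t);print(n,u,v,rad,w,"station mm",s*1000);r[n]=s.tolist()
json.dump(dict(t=t.tolist(),th=float(th),**r),open('est.json','w'))
sc=cams.camera_info("scene")
for n,p in (("HL",[0,.112,.1]),("HR",[0,-.112,.1]),("nearL",[-.16,.12,.06]),("post",[-.004,0,.1]),("binL far",[.16,.12,.06])):
    w=R@np.array(p[:2])+t; q=proj(sc,[*w,p[2]]); print(n,q,"crop",(q-[150,140])*4)
E
python3 est.py
```

```text
hinge [0.60060172 0.10115939 0.1       ] [ 0.54249899 -0.1138935   0.1       ] 0.2227637188085519
deck [0.45070535 0.15026851 0.06      ] [ 0.38877939 -0.08178858  0.06      ] 0.24017767582091945 post [ 0.56812346 -0.0048784   0.1       ]
t [ 0.57273856 -0.0065801 ] th -0.2615135757241642
resid mm [[ 1.09365753  0.45248069]
 [ 1.28276751 -0.87857262]
 [-1.50158677  0.43823463]
 [-1.62594701  0.65538127]
 [ 0.75110873 -0.66752397]]
red 276.47369384765625 240.73684692382812 8.649941444396973 [ 0.4870418  -0.01840728  0.086     ] station mm [-79.7252224  -33.58134782]
blue 250.5167999267578 223.06301879882812 7.7624664306640625 [0.52734391 0.04164167 0.086     ] station mm [-56.31862491  34.84574421]
HL [283.00349918 201.80897946] crop [532.01399671 247.23591784]
HR [231.07318885 160.14855367] crop [324.2927554  80.5942147]
nearL [339.33497206 198.09406501] crop [757.33988823 232.37626003]
post [256.24843653 178.73771279] crop [424.99374611 154.95085116]
binL far [218.83021075 243.7608017 ] crop [275.32084299 415.0432068 ]
```

```bash
cat >> h.py <<'E'
import json
E_=json.load(open('est.json')); th=E_['th']; t=np.array(E_['t']); R2=np.array([[np.cos(th),-np.sin(th)],[np.sin(th),np.cos(th)]])
W=lambda x,y,z:[*(R2@np.array([x,y])+t),z]
S=lambda p:(R2.T@(np.asarray(p)[:2]-t))
AL=np.radians(-22); HALF=.04975
off=HALF*np.array([np.cos(AL),np.sin(AL)])  # centre -> finger A
def quat(flip):
    psi=th+AL+(np.pi if flip else 0); f=(psi+np.pi/2)/2
    return [np.cos(f),np.sin(f),0,0]
def tcp(bx,by,z): # TCP from finger B centre in station
    return W(bx+off[0],by+off[1],z)
E
python3 - <<'E'
from cell import env,kinematics
from h import *
for fl in (0,1):
    for bx in (-.117,-.015):
        for z in (.15,.057): 
            q=kinematics.solve_ik(tcp(bx,-.034,z),quat(fl)); print(fl,bx,z,tcp(bx,-.034,z),None if q is None else np.round(q,2))
E
```

```text
0 -0.117 0.15 [np.float64(0.49066680451945055), np.float64(-0.03910350332058404), 0.15] [-0.69  0.18  0.76  2.05 -0.15  0.97 -0.51]
0 -0.117 0.057 [np.float64(0.49066680451945055), np.float64(-0.03910350332058404), 0.057] [-0.64  0.36  0.73  2.12 -0.34  0.78 -0.34]
0 -0.015 0.15 [np.float64(0.5891987800847234), np.float64(-0.06547488537015575), 0.15] [-0.55  0.41  0.73  1.82 -0.31  1.03 -0.34]
0 -0.015 0.057 [np.float64(0.5891987800847234), np.float64(-0.06547488537015575), 0.057] [-0.49  0.53  0.66  1.88 -0.42  0.88 -0.26]
1 -0.117 0.15 [np.float64(0.49066680451945055), np.float64(-0.03910350332058404), 0.15] [-0.47  0.15  0.51  2.05 -0.09  0.96  2.58]
1 -0.117 0.057 [np.float64(0.49066680451945055), np.float64(-0.03910350332058404), 0.057] [-0.35  0.3   0.39  2.11 -0.17  0.76  2.64]
1 -0.015 0.15 [np.float64(0.5891987800847234), np.float64(-0.06547488537015575), 0.15] [-0.31  0.35  0.43  1.81 -0.17  1.02  2.68]
1 -0.015 0.057 [np.float64(0.5891987800847234), np.float64(-0.06547488537015575), 0.057] [-0.22  0.46  0.31  1.86 -0.19  0.84  2.69]
```

View pics/wrist0.png

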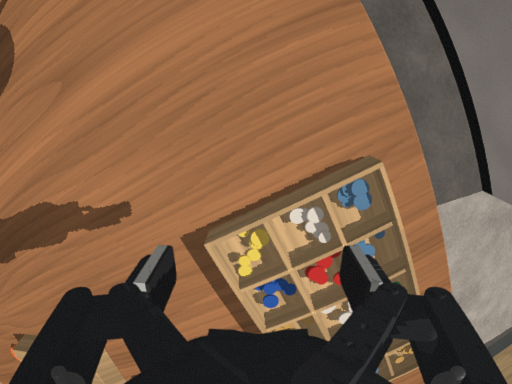

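Run:
```python
from cell import env,kinematics,cams
from h import *
q=quat(0)
env.move_ptp(tcp(-.118,-.034,.13),q)
cv2.imwrite('pics/wrist1.png',cams.snapshot("wrist")[:,:,::-1])
im=cams.snapshot("top")[:,:,::-1];cv2.imwrite('pics/top1.png',cv2.resize(im[120:300,170:390],None,fx=3.3,fy=3.3))
s=env.observe();print(s["time_s"],s["eef_pos"],tcp(-.118,-.034,.13),s["orientation"],q)
```

```text
2.5917 [ 0.49015843 -0.03763286  0.13006473] [np.float64(0.4897008047590067), np.float64(-0.03884496035931374), 0.13] [8.94333120e-01 4.47401666e-01 1.36882493e-04 1.90522723e-05] [np.float64(0.8948705881025973), np.float64(0.4463257000766499), 0, 0]
```

View pics/wrist1.png

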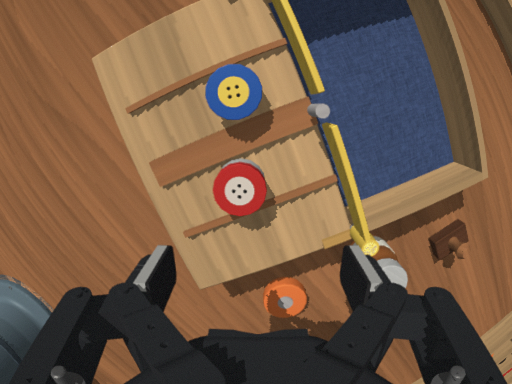

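View pics/top1.png

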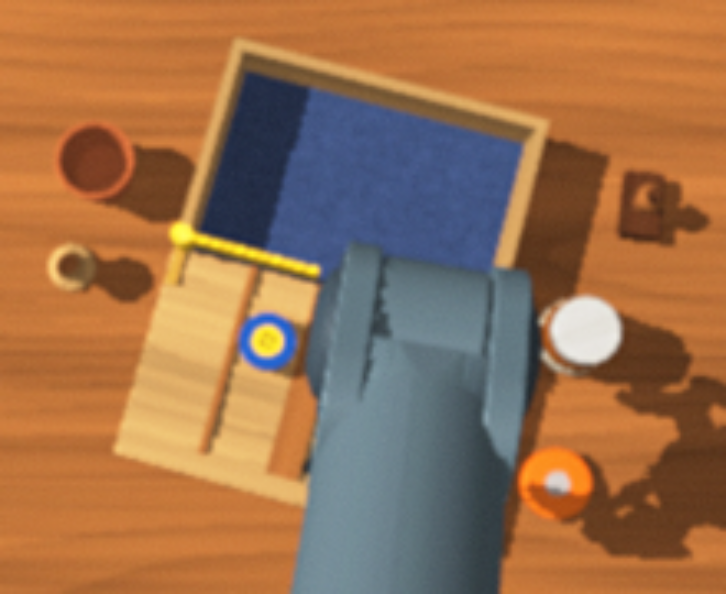

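```bash
cat >> h.py <<'E'
def fproj(ci,p):
    f=192/np.tan(np.radians(ci["fov_y"])/2); M=ci["camera_from_world"]
    c=M[:3,:3]@np.asarray(p)+M[:3,3]; x,y,z=c[0],-c[1],-c[2]; r=np.hypot(x,y); a=np.arctan2(r,z); return np.array([ci["cx"]+f*a*x/r,ci["cy"]+f*a*y/r])
def fonz(ci,u,v,z):
    f=192/np.tan(np.radians(ci["fov_y"])/2); M=ci["camera_from_world"]
    dx,dy=u-ci["cx"],v-ci["cy"]; r=np.hypot(dx,dy);a=r/f
    d=np.array([np.sin(a)*dx/r,-np.sin(a)*dy/r,-np.cos(a)]); R=M[:3,:3]; o=-R.T@M[:3,3]; d=R.T@d
    return o+d*(z-o[2])/d[2]
E
python3 - <<'E'
from cell import env,cams
from h import *
ci=cams.camera_info("wrist")
for n,u,v,z in (("red",239,190,.086),("blue",234,92,.086),("hingeR",372,247,.1),("post",319,111,.1),("nearL",94,59,.06),("nearR",201,288,.06)):
    print(n,S(fonz(ci,u,v,z))*1000)
im=cv2.imread('pics/wrist1.png');hsv=cv2.cvtColor(im,cv2.COLOR_BGR2HSV)
m=(((hsv[...,0]<6)|(hsv[...,0]>174))&(hsv[...,1]>180)&(hsv[...,2]>120)).astype(np.uint8);m[:140]=0;m[240:]=0
c=max(cv2.findContours(m,0,2)[0],key=cv2.contourArea);(u,v),(a,b),_=cv2.fitEllipse(c);print(u,v,a,b,S(fonz(ci,u,v,.086))*1000)
p=np.array(env.observe()["eef_pos"]);d=R2@np.array([np.cos(AL),np.sin(AL)])
for k in (-.057,-.0425,.0425,.057):
    print(k,fproj(ci,[p[0]+d[0]*k,p[1]+d[1]*k,p[2]+.013]))
E
```

```text
red [-79.48897892 -32.75755848]
blue [-55.24819685  34.9034008 ]
hingeR [   1.26801066 -111.00801832]
post [-6.55816709  1.69748444]
nearL [-157.02398433  118.87744716]
nearR [-157.99982095 -116.83623105]
239.5705108642578 189.099365234375 51.448822021484375 52.12132263183594 [-78.82228337 -32.27300413]
-0.057 [162.98762505 239.67328389]
-0.0425 [186.10651677 240.40045143]
0.0425 [329.89544342 240.65771672]
0.057 [352.95912157 240.01496191]
```

Run:
```python
from cell import env,cams
from h import *
ci=cams.camera_info("wrist")
p=np.array(env.observe()["eef_pos"]);d=R2@np.array([np.cos(AL),np.sin(AL)]);n=np.array([-d[1],d[0]])
print("cam",S((-ci["camera_from_world"][:3,:3].T@ci["camera_from_world"][:3,3])),S(p))
for w in (0,.011):
  for dz in (.0,.013,.02,.03,.04):
    print(w,dz,[np.round(fproj(ci,[*(p[:2]+d*k+n*w),p[2]+dz])) for k in (-.057,-.0425,.0425,.057)])
im=cv2.imread('pics/wrist1.png');cv2.imwrite('pics/w1c.png',cv2.resize(im[220:384,20:260],None,fx=3.3,fy=3.3,interpolation=cv2.INTER_CUBIC))
```

```text
cam [-0.04349762  0.01965487] [-0.07174392 -0.05134748]
0 0.0 [array([169., 231.]), array([191., 231.]), array([325., 232.]), array([347., 231.])]
0 0.013 [array([163., 240.]), array([186., 240.]), array([330., 241.]), array([353., 240.])]
0 0.02 [array([160., 245.]), array([183., 246.]), array([333., 246.]), array([356., 245.])]
0 0.03 [array([154., 253.]), array([179., 254.]), array([337., 254.]), array([362., 253.])]
0 0.04 [array([149., 262.]), array([175., 263.]), array([341., 264.]), array([367., 262.])]
0.011 0.0 [array([167., 215.]), array([189., 215.]), array([327., 215.]), array([349., 215.])]
0.011 0.013 [array([161., 223.]), array([184., 223.]), array([332., 224.]), array([355., 223.])]
0.011 0.02 [array([157., 227.]), array([182., 228.]), array([334., 228.]), array([359., 228.])]
0.011 0.03 [array([152., 235.]), array([177., 236.]), array([339., 236.]), array([364., 235.])]
0.011 0.04 [array([145., 243.]), array([172., 244.]), array([344., 244.]), array([371., 243.])]
```

View pics/w1c.png

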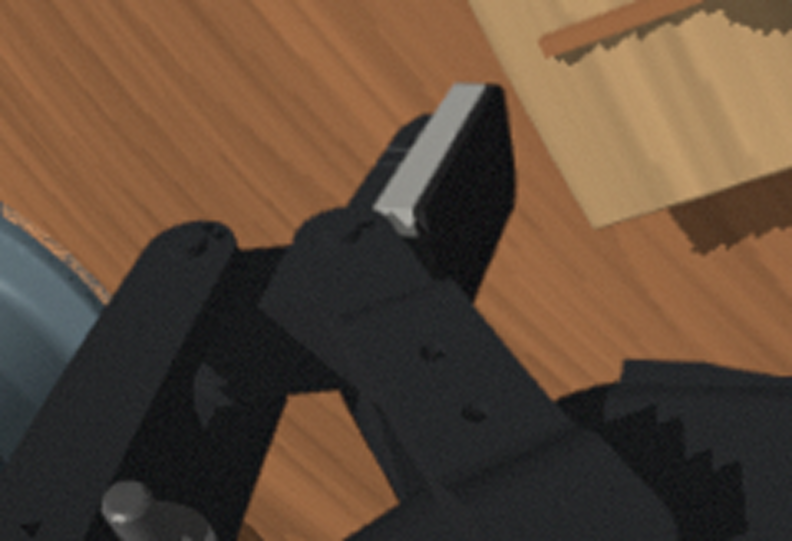

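Run:
```python
from cell import env,cams
from h import *
ci=cams.camera_info("scene");im=cams.snapshot("scene")[:,:,::-1].copy()
p=np.array(env.observe()["eef_pos"]);d=R2@np.array([np.cos(AL),np.sin(AL)]);
x0,y0=190,100
z=cv2.resize(im[y0:y0+130,x0:x0+170],None,fx=4.5,fy=4.5,interpolation=cv2.INTER_CUBIC)
for dz,c in ((.013,(0,0,255)),(.038,(0,255,0))):
  for k in (-.057,-.0425,.0425,.057):
    q=(proj(ci,[*(p[:2]+d*k),p[2]+dz])-[x0,y0]+.5)*4.5; cv2.circle(z,(int(q[0]),int(q[1])),3,c,-1)
cv2.imwrite('pics/s1.png',z)
```

```text
(no output)
```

View pics/s1.png

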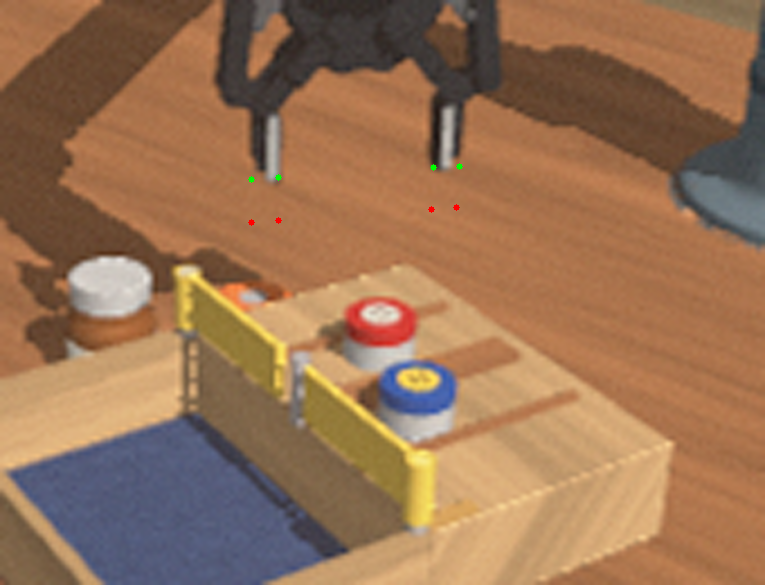

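```bash
cat > look.py <<'E'
from cell import env,cams
from h import *
import sys
ci=cams.camera_info("scene");im=cams.snapshot("scene")[:,:,::-1].copy()
s=env.observe();p=np.array(s["eef_pos"]);d=R2@np.array([np.cos(AL),np.sin(AL)]);
x0,y0=190,100
z=cv2.resize(im[y0:y0+130,x0:x0+170],None,fx=4.5,fy=4.5,interpolation=cv2.INTER_CUBIC)
for dz,c in ((.013,(0,0,255)),(.038,(0,255,0))):
  for k in (-.057,-.0425,.0425,.057):
    q=(proj(ci,[*(p[:2]+d*k),p[2]+dz])-[x0,y0]+.5)*4.5; cv2.circle(z,(int(q[0]),int(q[1])),2,c,-1)
cv2.imwrite(f'pics/s{sys.argv[1]}.png',z)
wi=cams.snapshot("wrist")[:,:,::-1];cv2.imwrite(f'pics/w{sys.argv[1]}.png',wi)
print(s["time_s"],p,S(p),s["wrist_force"])
E
python3 - <<'E'
from cell import env
from h import *
env.move_linear(tcp(-.118,-.034,.06),quat(0))
E
python3 look.py 2
```

```text
3.3083 [ 0.49073624 -0.03904437  0.06082077] [-0.07082081 -0.0525616 ] [0.2397072  0.28371464 0.43176677]
```

View pics/s2.png

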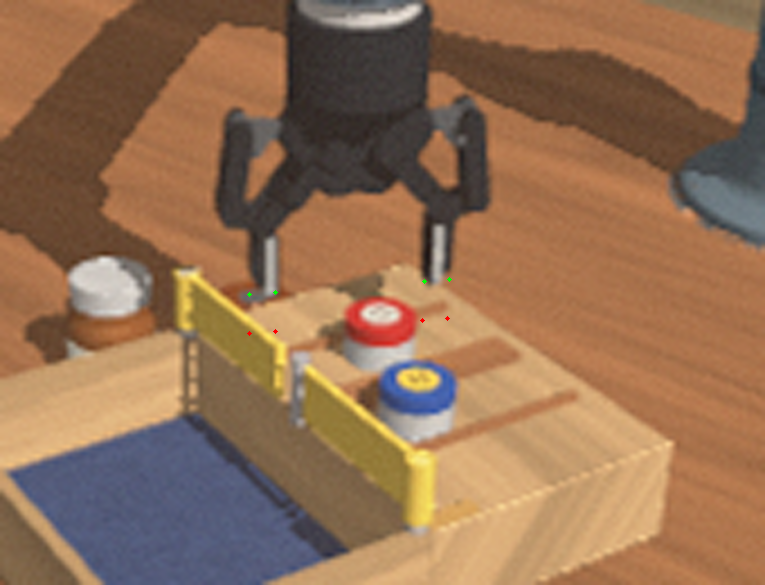

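View pics/w2.png

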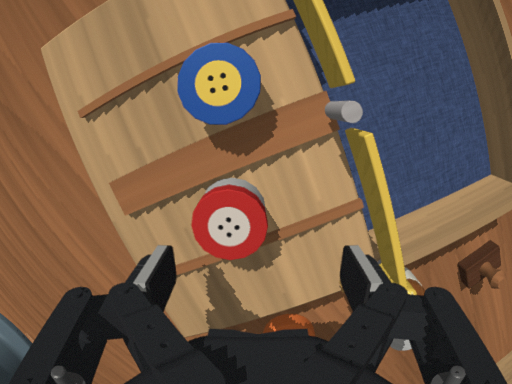

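```bash
python3 - <<'E'
from cell import env
from h import *
env.move_linear(tcp(-.118,-.040,.06),quat(0),speed=.1)
env.move_linear(tcp(-.118,-.040,.034),quat(0),speed=.04)
E
python3 look.py 3
```

```text
4.4583 [ 0.48838492 -0.04474047  0.03414258] [-0.07161951 -0.05867195] [-0.00477317  0.02278773  0.53960982]
```

View pics/s3.png

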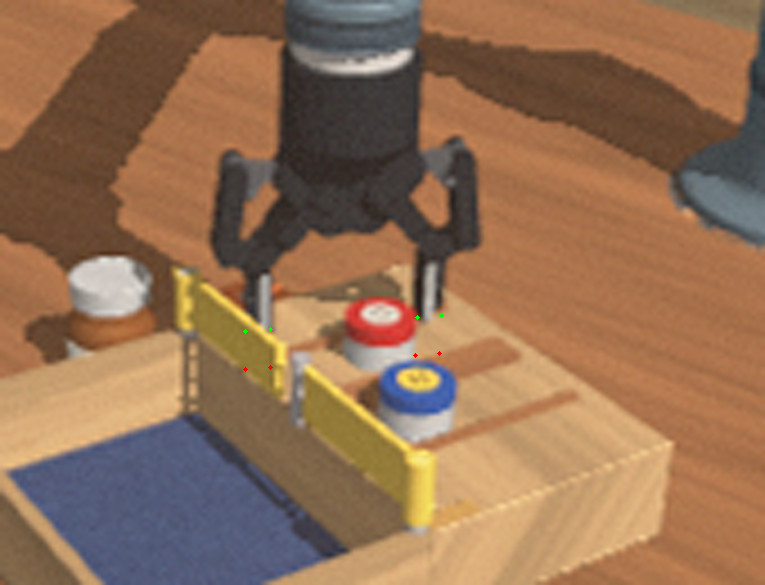

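View pics/w3.png

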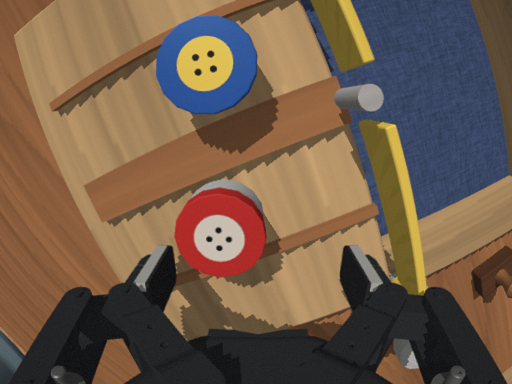

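```bash
python3 - <<'E'
from cell import env
from h import *
env.move_linear(tcp(-.078,-.040,.034),quat(0),speed=.05)
E
python3 look.py 4
```

```text
5.5083 [ 0.522547   -0.05427318  0.03231394] [-0.03615433 -0.05904818] [-7.93358963  2.2804392   3.15852161]
```

View pics/s4.png

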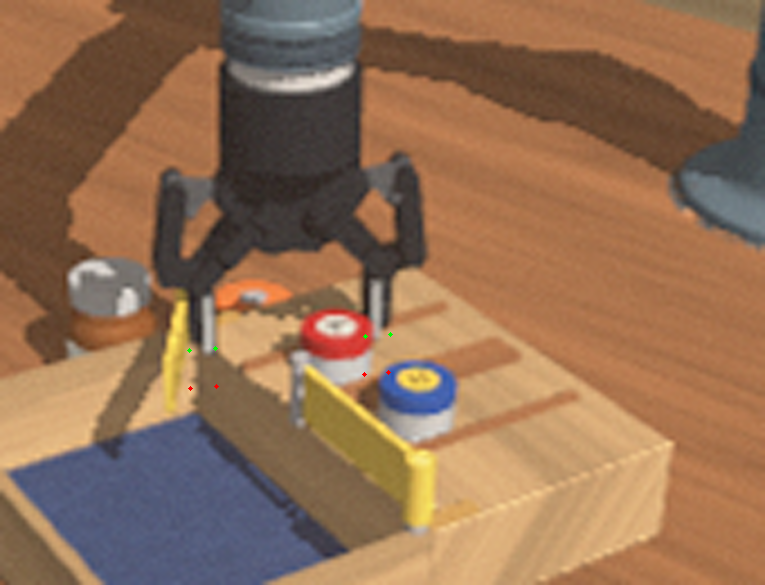

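View pics/w4.png

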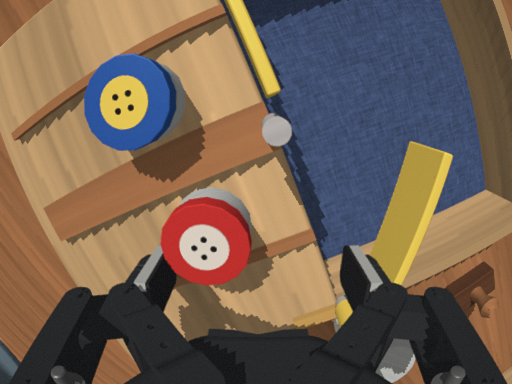

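Run:
```python
from cell import cams
from h import *
ci=cams.camera_info("wrist")
for n,u,v,z in (("edge near corner",412,143,.1),("edge far",451,155,.1),("edge far bottomish",445,153,.1)):
    s=S(fonz(ci,u,v,z))*1000;print(n,s,np.arctan2(s[0],s[1]+112),np.hypot(s[0],s[1]+112))
im=cv2.imread('pics/w4.png');hsv=cv2.cvtColor(im,cv2.COLOR_BGR2HSV)
m=(((hsv[...,0]<6)|(hsv[...,0]>174))&(hsv[...,1]>180)&(hsv[...,2]>120)).astype(np.uint8);m[:180]=0;m[300:]=0
c=max(cv2.findContours(m,0,2)[0],key=cv2.contourArea);(u,v),(a,b),_=cv2.fitEllipse(c);print(u,v,a,b,S(fonz(ci,u,v,.086))*1000)
```

```text
edge near corner [ 41.68583578 -19.61493768] 0.42386664849533806 101.35437160854303
edge far [ 58.18671836 -30.13413653] 0.6179088636655012 100.43761145959016
edge far bottomish [ 55.44214871 -28.35222662] 0.5853242609221948 100.35328517284947
205.47520446777344 241.6448974609375 84.62898254394531 89.43429565429688 [-49.42855393 -32.23389177]
```

```bash
python3 - <<'E'
from cell import env
from h import *
env.move_linear(tcp(-.022,-.040,.035),quat(0),speed=.06)
E
python3 look.py 5
```

```text
6.6917 [ 0.58108958 -0.06873729  0.03483923] [ 0.02413738 -0.05788474] [-0.6563359   4.28456022 -3.3046897 ]
```

View pics/s5.png

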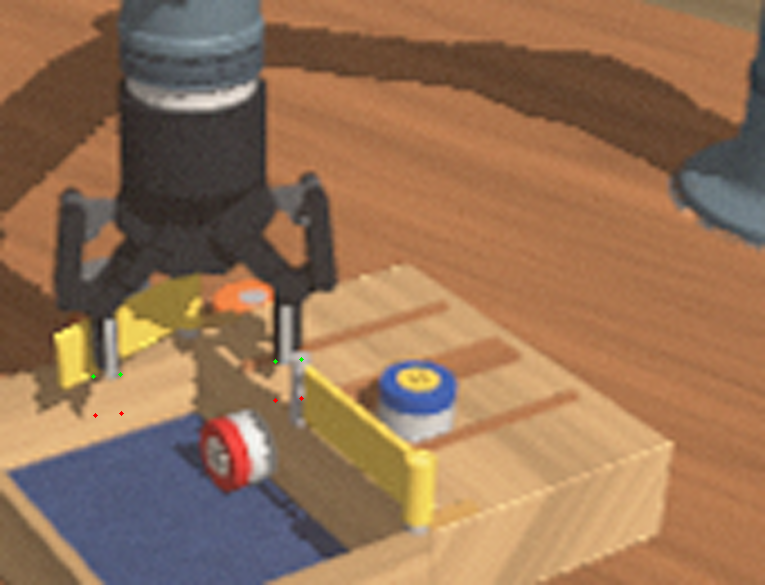

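View pics/w5.png

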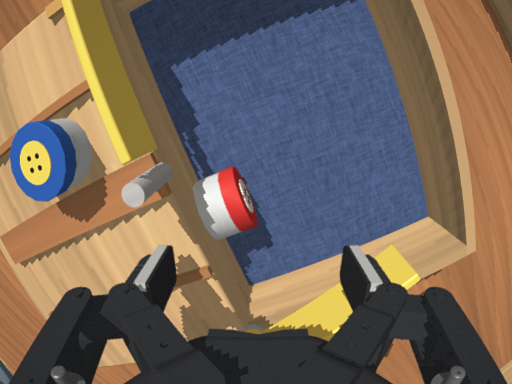

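The tin has dropped into the bin (scene 235,450) while finger A holds the flap open, and the blue tin hasn't moved. I'll back off the same way so the flap closes gently.

```bash
python3 - <<'E'
from cell import env
from h import *
env.pause(.7)
env.move_linear(tcp(-.128,-.040,.036),quat(0),speed=.06)
env.move_linear(tcp(-.128,-.040,.15),quat(0),speed=.1)
s=env.observe()
env.set_joints([-1.208,0.383,0.044,1.598,-0.018,1.161,-0.05])
env.pause(.5)
E
python3 look.py 6
python3 - <<'E'
from cell import cams
from h import *
ci=cams.camera_info("top");im=cams.snapshot("top")[:,:,::-1];cv2.imwrite('pics/top6.png',cv2.resize(im[120:300,170:390],None,fx=3.3,fy=3.3))
def lid(im):
    hsv=cv2.cvtColor(np.ascontiguousarray(im),cv2.COLOR_BGR2HSV);m=((hsv[...,0]>100)&(hsv[...,0]<120)&(hsv[...,1]>180)&(hsv[...,2]>120)).astype(np.uint8);m[:210]=0;m[240:]=0;m[:,:235]=0;m[:,265:]=0
    ct=max(cv2.findContours(m,0,2)[0],key=cv2.contourArea);return cv2.minEnclosingCircle(ct)
print("blue",lid(cv2.imread('pics/top0.png')),lid(im))
E
```

```text
13.5333 [0.28889855 0.58227536 0.20642629] [-0.42643382  0.4954494 ] [ 0.28182396  0.14337429 -0.83251469]
blue ((250.5167999267578, 223.06301879882812), 7.7624664306640625) ((250.5167999267578, 223.06301879882812), 7.7624664306640625)
```

View pics/s6.png

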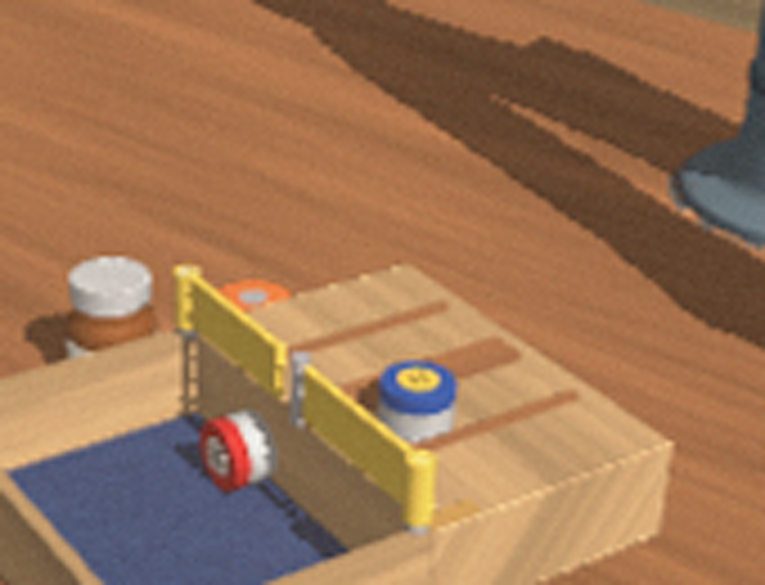

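View pics/top6.png

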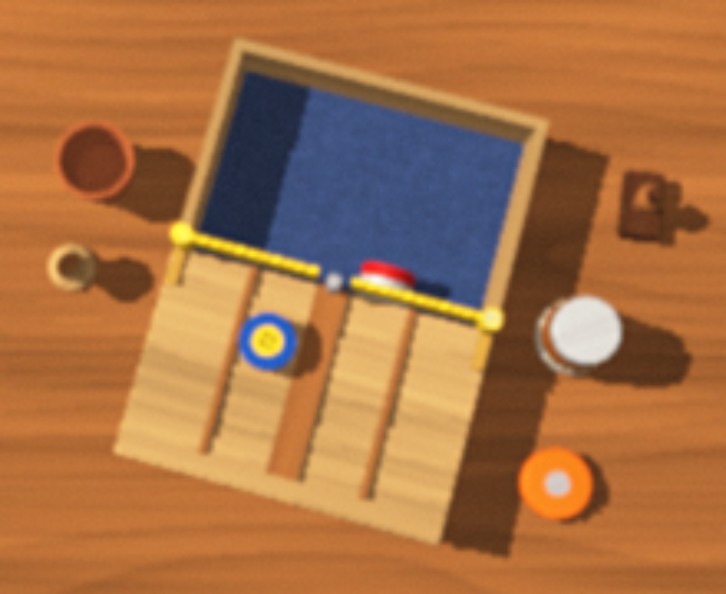

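```bash
python3 -c "
from cell import job
job.sign_off()"
```

```text
the job is handed in; nothing more can be done
```

The red tin is in the catch bin and the job is handed in; the robot's clock read about 13.5 s of the 42 s allowed.

**How it went:** The red tin was in the right lane. I set the open gripper diagonally, so one finger pushed the right flap and held it open. The other finger slid the tin from behind, over the sill. I then backed off the same way, so the flap closed against the finger, and moved the arm clear.

**Last checks (pictures from the scene and top cameras):**
- The tin lies in the bin on its rim, against the sill wall. It looks the same as in the picture taken just after it fell, so it appears to be at rest.
- Both flaps look shut.
- The blue tin's lid is on exactly the same pixels as at the start.
- The bystanders visible in the pictures look to be where they stood. I did not measure their positions.

**Not measured:** I judged the contact forces on the flap and tin only from the pictures and the wrist force, which was about 9 N at mid-push.

**Disagreed with the description:** The open fingertips stood about 38 mm behind the TCP instead of the stated 13 mm. The scene and wrist cameras both showed this, so I lowered the tool to match before pushing.

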